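# Draw the oven's lift door shut with the hook rod

### The job

Shut the bench oven: take the hook rod from its rest, hook the ring on the raised lift door, draw the door down past its roller catch until it is fully home on the sill, and hold it there with a steady pull of about 10 N for a second to bed the seal; never force the oven with more than 12 N, and keep the gripper itself off it. Then unhook without reopening the door and lay the rod back in both notches of its rest, hook hanging down, leaving the other things on the bench alone.

Things in the scene. Friction and masses are not known exactly. Their poses are not given: they have to be found in the camera images.
- oven: Green and grey bench oven, 200 deep x 280 wide x 270 mm high, fixed. Origin: middle of its underside; own -x is its front (towards the robot), z up. Two steel columns at the front (outer width 248, 422 mm high) reach to own x -144 mm and guide a steel lift door 180 wide x 150 mm high, face at own x -141 mm. A sprung roller in the left column catches the shut door.
- ring (a point): Pull ring on the lift door: 7 mm round steel, clear hole 35 mm opening upward, on a stem from the door. This point is where the middle of its front arc (wire axis) would be if straight, 195 mm up when shut; but use has bent the stem at the door face (66-69 mm from here along the oven's +x), so the arc lies up to 33 mm above or below: feel for it. Ring centre 21 mm behind the arc.
- oven_door (a joint): Height of the door above fully shut, m: 0 = home on the sill's seal (solid stop), 0.135 = top. Roughly counterweighted, it stays where left and takes 1 to 5 N to draw down. From 13 mm the roller catch adds up to 6 N more until 5 mm, then helps by up to 3 N, not always enough to seat it. Pushed up from home by over 4 N it reopens.
- rod: Loose hook rod, 0.13 kg, 234 mm long: wooden handle own x -80 to +50 mm, 22 wide (y) x 26 mm high (z), then 8 mm round steel shank to x = 150 mm, where it turns square down (-z) into a point reaching 36 mm below the axis. Origin: on the axis in the handle; grip here across y. Held with the shank rising 30 to 60 degrees to the oven, the bend sits on the ring's wire like an upturned V.
- crook (a point): The inner corner of the rod's bend, where the ring's wire comes to lie; fixed on the rod at own x 146, z -4 mm. Not readable while the rod is held.
- rest: Fixed steel rest of the rod: base plate 200 x 70 x 6 mm, two 5 mm thick posts at own x -65 and +100 mm with notches flaring upward. Origin: on the bench below the seated rod's origin; x along the seated rod to its hook, z up. Rear notch (handle): 30 mm wide, floor 62 mm up; front notch (shank): 18 mm wide, floor 71 mm up; cheeks end 23 mm above the floors.
- seat (a point): Point on the rest 75 mm above the bench where the rod's origin lies when seated (up to 30 mm off along the rod is fine).
- hammer: Bystander: loose hammer 260 mm long lying on the bench on the other side; leave it.
- screwdriver: Bystander: loose screwdriver lying to the right of the oven; leave it.
- bar_stock: Bystander: loose upright piece of round steel bar, 50 mm diameter x 60 mm, left of the oven; leave it.
Mind the look-alikes: they are no part of the job. There is more than one size of the rest; the job needs the smaller.

How it is judged:
By the outcome, as a careful person would: the job done as asked, in the order asked, and still so for the second after the job is handed in, with the robot touching nothing.
It also fails if it takes over 72 s, if anything falls off the work surface, if the arm or the gripper's body presses on something with over 40 N, if the wrist force passes 120 N, or if a joint passes its speed limit or range.

### The arm

A 6-joint arm with a two-finger parallel gripper is mounted at the origin on the work surface. World frame = base frame: x ahead of the robot, y to its left, z up, the work surface at z = 0. Lengths are in mm, angles in rad, forces in N, time in s.
With the tool pointing down it reaches from about 300 to 775 mm from the base axis. Payload 14.6 kg.
Tool frame: the origin (TCP) lies on the centre line of the jaws, within the pads' length; the fingertips stand 8 mm ahead of it and the grasp point (between the pads) lies 11 mm behind it; z points along the fingers, y is the direction in which the jaws open and shut (so a half turn about z gives the same grasp; the last joint's range is limited). The gripper opens to 94 mm and grips with 3 to 60 N. Pads are 16 mm wide; open, the fingers measure 119 mm over their backs; the gripper's body (75 mm by 177 mm) begins 78 mm behind the grasp point.
Start: joints at [1.115, 0.3, 1.521, -0, 1.321, -0.067], TCP at [208.49, 508.941, 213.446] pointing down, gripper open.
Joint ranges: [-3.03, 3.03], [-0.79, 2.21], [0.23, 2.52], [-1.04, 4.18], [0, 3.07], [-2.55, 2.55]. Speed limits (rad/s): [2.22, 2.22, 2.57, 3.14, 3.14, 3.14].

### API

Orientations are given as [roll, pitch, yaw] about the fixed x, y, z axes, in that order (R = Rz(yaw) Ry(pitch) Rx(roll)).
In Python, from cell import read_state, cams, manip gives the robot as it stands.
- The arm moves only by the shell command python3 -m handwheel 'ROWS' [OPENING] [FORCE]. ROWS is JSON, a list of rows, each a list of 4 numbers: the shift along the tool's x, y, z in m, then the turn about the tool's z in degrees. In form: [[dx, dy, dz, turn], ...]. A call has 1 to 5 rows; each row is the pose to reach, as a shift and turn from the pose measured when the call began, along the tool's axes at that moment; what a row does not reach only later rows make up. A row lasts 1/8 s, in which the tool goes at most 62.5 mm and 10.7 degrees, less where a joint would pass 70% of its speed; a pose out of reach is approached as far as the arm can. A call with a gripper value outside its range is refused whole. OPENING is the closure, from 0 (fully open) to 1 (shut), set as the call begins (- or left out, the last holds). The fingers move at their own pace and stop on an object; FORCE is the grip in N (left out, the last holds). Time passes only in rows, so rows that repeat a pose let the fingers close. It gives the time, the measured TCP pose, the force and the opening at its end, in the units of the state.
- read_state(): the state, without advancing time (a new reading comes with each control period).
- cams.camera(name): name is "side" or "top" or "wrist"; returns the picture (400x640x3 uint8, red, green, blue); there is no depth.
- cams.get_calibration(name): a dict with "vertical_fov" (degrees; the focal length in pixels is half the picture's height over the tangent of half this angle, whatever the lens; pixels are square), "cx", "cy" (the principal point, pixels), "R" (3x3) and "t" (3): a world point X has camera coordinates R X + t. Camera axes: x right, y down, z forward; pixel columns grow to the right and rows downward; lengths in mm; the calibration is good to about 2 mm. A picture is of the moment at which its call begins: read the wrist's pose just before it. get_calibration takes no time and is no camera call; for the wrist camera it gives the pose at the moment of the call.
- manip.sign_off(): hands the job in, once; it reports no verdict.
The state is a dict: "clock": time; "joints": joint angles; "qd": joint speeds; "effort": joint torques, N m; "eef_pos": TCP position; "eef_rot": TCP orientation; "wrist_force": force on the tool from outside, world axes, zero at the start; "moment": the same for the moment, N m; "finger_gap": finger opening in mm.
Only numpy, scipy, OpenCV 4.12 (cv2) and the standard library are available. Lean on these libraries where they do the work, as an engineer would, in place of code of your own. Each camera call takes 0.05 s, during which the arm holds its last target. There are 200 camera calls.

## Working session

There is one attempt and no reset: what is moved stays moved. The work goes in short steps, Python scripts to look and compute and a shell command to move; the robot and the scene stay as the last step left them, time stands still between calls to the robot, and variables do not carry over. Pictures are saved under pics/ and viewed, about 8 in all and at most 12, crops included, and the job is handed in when it is done.

```bash
ls; mkdir -p pics; python3 - <<'E'
from cell import read_state,cams
import cv2,numpy as np
for n in("side","top"):
    im=cams.camera(n);cv2.imwrite(f"pics/{n}0.png",im[:,:,::-1])
    c=cams.get_calibration(n);print(n,c)
s=read_state();print(s)
a=[cv2.imread(f"pics/{n}0.png") for n in("side","top")]
E
```

```text
pics
side {'vertical_fov': 48.97157217174973, 'cx': 318.73824852779285, 'cy': 196.73451695836772, 'R': array([[ 0.93677004, -0.34939876, -0.01955497],
       [-0.23211613, -0.57856288, -0.78191246],
       [ 0.26188547,  0.73701119, -0.62308146]]), 't': array([-464.51430553,  193.79522978, 1359.37362036])}
top {'vertical_fov': 48.320083767497486, 'cx': 324.66928395641423, 'cy': 200.37379806906083, 'R': array([[ 0.00404195, -0.99999017, -0.00182212],
       [-0.98514634, -0.00366914, -0.17167766],
       [ 0.17166929,  0.00248897, -0.98515149]]), 't': array([ -26.78195279,  488.06994942, 1316.71075222])}
{'clock': 0.1, 'joints': array([ 1.11546126e+00,  3.00403501e-01,  1.52150613e+00, -1.28138062e-05,
        1.32069904e+00, -6.66214945e-02]), 'qd': array([-0.00060019, -0.00158161, -0.00230808, -0.00083565,  0.00317502,
       -0.0015231 ]), 'effort': array([ 1.28179818e-04, -5.32649016e+01, -3.53278184e+01,  7.08956318e-02,
        2.36040872e-02, -6.94673690e-05]), 'eef_pos': array([208.36770691, 508.76154293, 212.95511344]), 'eef_rot': array([-3.14057807e+00, -5.52538994e-05,  2.75288223e+00]), 'wrist_force': array([ 0.8162445 , -0.86376918, -0.6959693 ]), 'moment': array([ 0.00816682, -0.02547701, -0.01767084]), 'finger_gap': 93.92250030041394}
```

View pics/side0.png

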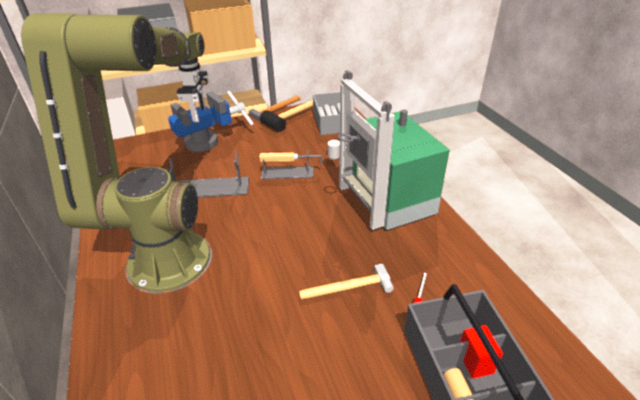

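View pics/top0.png

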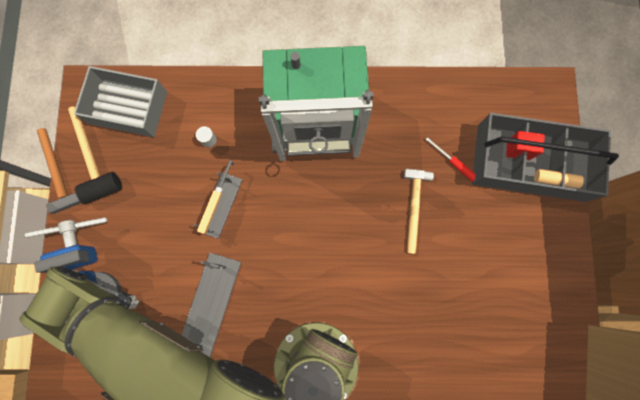

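The side view shows the rod on the smaller rest at about (290,160), with the oven door raised and its ring at (345,138). The top view shows the handle from (203,232) to (220,190), the hook at (231,163) and the ring at (319,144). The larger, empty rest is at (212,300).

```bash
python3 - <<'E'
import cv2,numpy as np
t=cv2.imread("pics/top0.png");s=cv2.imread("pics/side0.png")
r=lambda im,x,y,w,h:cv2.resize(im[y:y+h,x:x+w],(400,300),interpolation=cv2.INTER_CUBIC)
cv2.imwrite("pics/c1.png",np.vstack([np.hstack([r(t,180,150,120,90),r(t,250,80,132,99)]),np.hstack([r(s,240,120,100,75),r(s,320,70,132,99)])]))
E
```

```text
(no output)
```

View pics/c1.png

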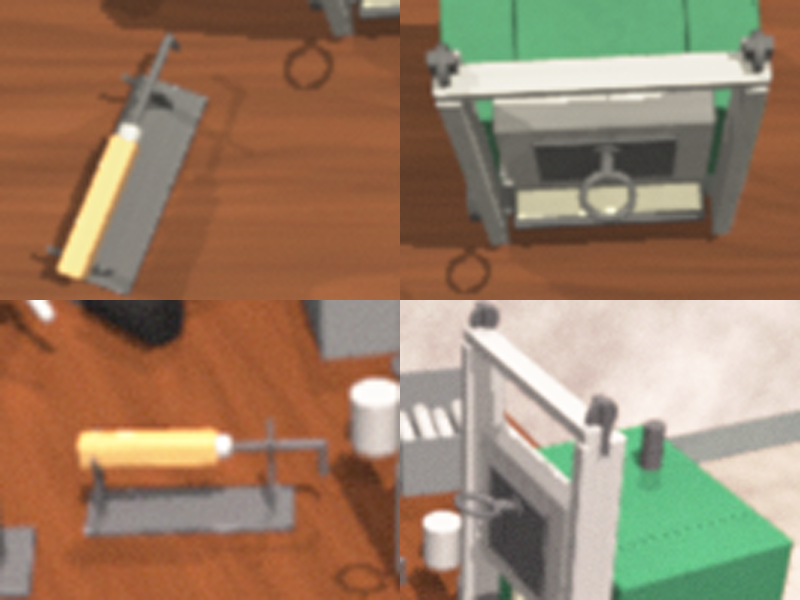

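The crops give clear pixel positions for the handle ends, bend, ring, column feet and column tops. The ring ellipse sits roughly level.

```bash
cat > h.py <<'E'
import numpy as np
from cell import read_state,cams
from scipy.spatial.transform import Rotation as Ro
def ray(n,uv,c=None):
    c=c or cams.get_calibration(n);f=200/np.tan(np.radians(c["vertical_fov"]/2))
    R=np.array(c["R"]);d=R.T@np.array([(uv[0]-c["cx"])/f,(uv[1]-c["cy"])/f,1]);return -R.T@np.array(c["t"]),d/np.linalg.norm(d)
def pl(n,uv,z,c=None):
    o,d=ray(n,uv,c);return o+d*(z-o[2])/d[2]
def tri(a,b):
    A=np.zeros((3,3));y=np.zeros(3)
    for o,d in(a,b):
        P=np.eye(3)-np.outer(d,d);A+=P;y+=P@o
    p=np.linalg.solve(A,y);return p,[np.linalg.norm((np.eye(3)-np.outer(d,d))@(p-o)) for o,d in(a,b)]
def proj(n,X):
    c=cams.get_calibration(n);f=200/np.tan(np.radians(c["vertical_fov"]/2));p=np.array(c["R"])@X+np.array(c["t"]);return np.array([c["cx"]+f*p[0]/p[2],c["cy"]+f*p[1]/p[2]])
E
python3 - <<'E'
from h import *
np.set_printoptions(precision=1,suppress=True)
A=lambda x,y:(180+x*.3,150+y*.3);B=lambda x,y:(250+(x-400)*.33,80+y*.33)
C=lambda x,y:(240+x*.25,120+(y-300)*.25);D=lambda x,y:(320+(x-400)*.33,70+(y-300)*.33)
r=pl("top",A(72,272),88);f=pl("top",A(122,137),88);h=pl("top",A(170,40),79)
print("rear",r,"front",f,"hook",h,np.linalg.norm(f-r),[np.degrees(np.arctan2(*(q-r)[1::-1])) for q in(f,h)])
print("hook tri",tri(ray("top",A(170,40)),ray("side",C(325,443))))
print("ferrule tri",tri(ray("top",A(128,131)),ray("side",C(223,446))))
print("ringC",tri(ray("top",B(608,195)),ray("side",D(478,505))))
l=pl("top",B(494,243),0);q=pl("top",B(724,236),0)
lt=pl("top",B(437,97),422);rt=pl("top",B(770,90),422)
print("feet",l,q,np.linalg.norm(l-q),"tops",lt,rt,np.linalg.norm(lt-rt))
for a,b in((l,q),(lt,rt)): print(np.degrees(np.arctan2(*(b-a)[1::-1])))
c=cams.get_calibration("wrist");s=read_state();T=Ro.from_euler('xyz',s['eef_rot']).as_matrix();print(T, T.T@(-np.array(c['R']).T@c['t']-s['eef_pos']),c['R']@T)
E
```

```text
rear [386.6 332.7  88. ] front [506.8 294.5  88. ] hook [598.  257.5  79. ] 126.10683299719037 [np.float64(-17.623130574488084), np.float64(-19.593423032097878)]
hook tri (array([601.2, 257.8,  75.9]), [np.float64(2.4226749934121954), np.float64(2.4226749934122886)])
ferrule tri (array([514.4, 293.1,  73.5]), [np.float64(0.7015560544053944), np.float64(0.7015560544054681)])
ringC (array([584.3, -10. , 307.6]), [np.float64(0.4050300252532019), np.float64(0.40503002525301335)])
feet [625.3 115.2   0. ] [ 633.8 -127.3    0. ] 242.65247287447693 tops [624.3 116.2 422. ] [ 630.7 -132.3  422. ] 248.6607313968806
-87.9980943466142
-88.54224088624383
[[-0.9  0.4 -0. ]
 [ 0.4  0.9 -0. ]
 [ 0.  -0.  -1. ]] [  71.6    0.1 -171.3] [[ 0.   1.   0. ]
 [-1.   0.  -0.2]
 [-0.2 -0.   1. ]]
```

```bash
python3 -m handwheel '[[-0.058,-0.015,0,-1],[-0.116,-0.030,0,-2],[-0.174,-0.045,0,-2.8],[-0.232,-0.060,0,-2.8],[-0.290,-0.075,0,-2.8]]' 0 && python3 -m handwheel '[[-0.044,-0.013,0,0],[-0.044,-0.013,0,0]]'
python3 - <<'E'
from h import *
import cv2
np.set_printoptions(precision=2,suppress=True)
c=cams.get_calibration("wrist");s=read_state();im=cams.camera("wrist");cv2.imwrite("pics/w1.png",im[:,:,::-1])
print(s['eef_pos'],np.degrees(s['eef_rot']),s['wrist_force'],s['clock'])
np.save("w1c.npy",c,allow_pickle=True)
h=cv2.cvtColor(im,cv2.COLOR_RGB2HSV);m=cv2.inRange(h,(15,60,150),(32,200,255))
n,l,st,ce=cv2.connectedComponentsWithStats(m)
for i in np.argsort(-st[1:,4])[:3]+1:
    p=np.argwhere(l==i)[:,::-1].astype(np.float32);r=cv2.minAreaRect(p);b=cv2.boxPoints(r)
    q=np.array([pl("wrist",x,88,c)[:2] for x in b]);print(st[i],q.tolist(),q.mean(0))
E
```

```text
clock: 0.72
eef_pos: [449.6, 327.9, 212.8]
eef_rot: [-3.14, -0.0, 2.802]
wrist_force: [0.3, 1.2, 0.1]
finger_gap: 94.6
clock: 0.98
eef_pos: [488.5, 299.0, 212.1]
eef_rot: [-3.139, -0.001, 2.798]
wrist_force: [0.9, 0.7, -0.7]
finger_gap: 93.6
[488.49 298.95 212.11] [-179.88   -0.05  160.32] [ 0.87  0.68 -0.73] 0.975
[ 308   66   26  149 3638] [[380.9775890881534, 328.9304509232361], [387.97998849166646, 348.4885598373248], [509.2297909556712, 306.7106814141756], [501.45424607135135, 284.91500924807156]] [444.91 317.26]
[532 298  17  62 331] [[657.1077147888243, 463.5772719877176], [661.4721822068395, 477.5294968740262], [732.9114564132913, 467.0296345584908], [728.3578481773227, 452.33362137445175]] [694.96 465.12]
[ 87 303  14  57 310] [[514.3146299599792, 45.90189130096138], [518.6627982296832, 58.12185633705997], [576.7737047780665, 26.16674238739489], [572.2210310546704, 13.348521040509695]] [545.49  35.88]
```

View pics/w1.png

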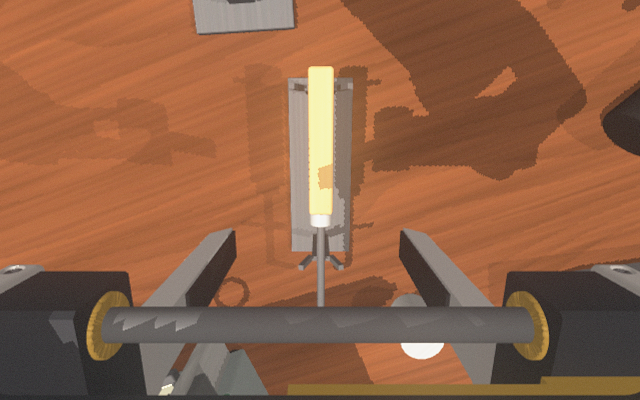

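The wrist view shows the handle centred between the fingers: top end at (321,68), ferrule at (320,218), aligned with the jaws. The hook is hidden behind the gripper. Now descend and grip.

```bash
python3 -m handwheel '[[0.006,0.003,0.05,0],[0.006,0.003,0.1,0],[0.006,0.003,0.14,0],[0.006,0.003,0.148,0],[0.006,0.003,0.148,0]]' 0 && python3 -m handwheel '[[0,0,0,0],[0,0,0,0],[0,0,0,0],[0,0,0,0],[0,0,0,0]]' 1 25; python3 -c "
from cell import read_state as r
s=r();print(s['eef_pos'],s['wrist_force'],s['moment'],s['finger_gap'])"
```

```text
clock: 1.65
eef_pos: [482.2, 305.5, 65.2]
eef_rot: [-3.14, -0.001, 2.8]
wrist_force: [0.1, -0.7, 1.3]
finger_gap: 94.1
clock: 2.28
eef_pos: [482.3, 305.5, 65.2]
eef_rot: [-3.14, -0.001, 2.8]
wrist_force: [-0.5, 0.3, 0.0]
finger_gap: 47.4
[482.27167395 305.46549157  65.18296648] [-0.54081372  0.26258539  0.00795009] [ 0.0099357  -0.03068058 -0.0024359 ] 47.43248712500184
```

```bash
python3 -m handwheel '[[0,0,0,0],[0,0,0,0],[0,0,0,0],[0,0,0,0]]' 1 25 && python3 -m handwheel '[[0,0,-0.03,0],[0,0,-0.05,0],[0,0,-0.05,0],[0,0,-0.05,0]]'; python3 - <<'E'
from h import *
import cv2
s=read_state();T=Ro.from_euler('xyz',s['eef_rot']).as_matrix();print(s['wrist_force'],s['moment'],T.T@s['moment'],s['finger_gap'])
im=cams.camera("side");cv2.imwrite("pics/s2.png",cv2.resize(im[90:210,210:370,::-1],(800,600)))
E
```

```text
clock: 2.78
eef_pos: [482.3, 305.4, 65.2]
eef_rot: [-3.14, -0.001, 2.8]
wrist_force: [-0.6, 0.4, -0.2]
finger_gap: 21.5
clock: 3.28
eef_pos: [481.9, 305.3, 114.1]
eef_rot: [-3.139, -0.002, 2.8]
wrist_force: [0.1, -0.1, -1.6]
finger_gap: 21.8
[ 0.09624254 -0.14296698 -1.614268  ] [-0.01209916  0.07179196 -0.00436864] [0.03542804 0.06360976 0.0042677 ] 21.764927725370104
```

View pics/s2.png

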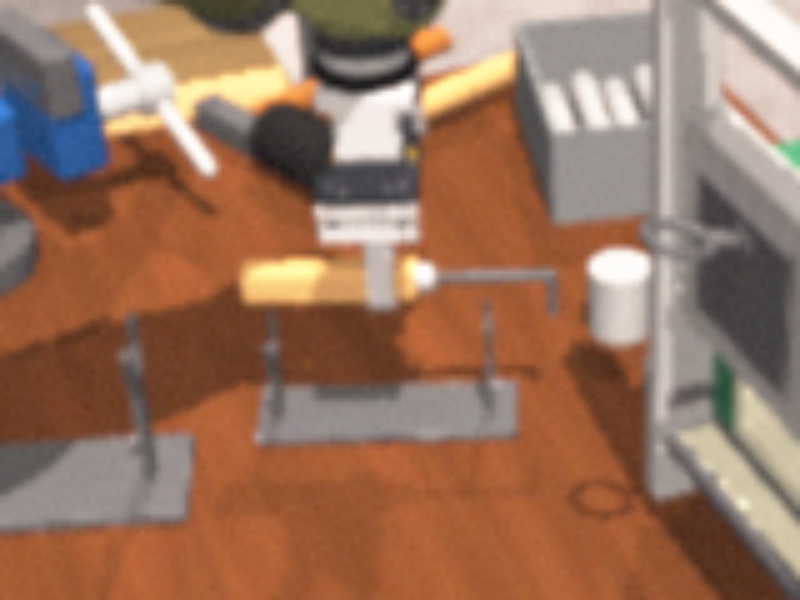

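Side crop: the rod is held level between the fingers, with the hook down at (553,300) and clear of the posts. The ring spans (643–715, 215–255) and its stem meets the door near (745,240). Next I'll triangulate the ring tilt.

```bash
python3 - <<'E'
from h import *
np.set_printoptions(precision=1,suppress=True)
a=np.radians(1.8);ux=np.array([np.cos(a),np.sin(a),0]);uy=np.array([-np.sin(a),np.cos(a),0])
B=lambda x,y:(250+(x-400)*.33,80+y*.33);S=lambda x,y:(210+x*.2,90+y*.2)
for nm,t,s in(("base",(608,150),(745,240)),("centre",(608,195),(678,234)),):
    print(nm,tri(ray("top",B(*t)),ray("side",S(*s))))
F=np.array([629.5,-8,0])
for q in(.135,.12,.10):
  for al in(-27,-15,0):
    h=195+1000*q;al_=np.radians(al);P0=F+3*ux+[0,0,h];v=np.cos(al_)*ux-np.sin(al_)*np.array([0,0,1]) # toward door from ring, door higher if al<0
    n=[P0-v*67,P0-v*46,P0-v*25,P0-v*46+21*uy,P0-v*46-21*uy,P0]
    print(q,al,n[0],"top",[((proj("top",x)-[250,80])/.33+[400,0]).round() for x in n],"side",[((proj("side",x)-[210,90])*5).round() for x in n])
E
```

```text
base (array([627.7,  -9.7, 296.1]), [np.float64(1.0689795981246477), np.float64(1.0689795981247034)])
centre (array([583.6, -10.1, 310.7]), [np.float64(0.5941529992520213), np.float64(0.5941529992520763)])
0.135 -27 [572.8  -9.8 299.6] top [array([608., 211.]), array([607., 186.]), array([606., 160.]), array([582., 186.]), array([633., 185.]), array([605., 129.])] side [array([660., 254.]), array([689., 233.]), array([717., 213.]), array([674., 217.]), array([704., 250.]), array([751., 189.])]
0.135 -15 [567.8  -9.9 312.7] top [array([608., 212.]), array([607., 186.]), array([606., 160.]), array([581., 187.]), array([633., 186.]), array([605., 129.])] side [array([653., 237.]), array([684., 221.]), array([715., 206.]), array([669., 205.]), array([699., 238.]), array([751., 189.])]
0.135 0 [565.5 -10.  330. ] top [array([608., 209.]), array([607., 184.]), array([606., 159.]), array([581., 184.]), array([633., 183.]), array([605., 129.])] side [array([649., 212.]), array([682., 204.]), array([714., 197.]), array([667., 188.]), array([697., 221.]), array([751., 189.])]
0.12 -27 [572.8  
[... 1027 characters left out ...]
([659., 303.]), array([687., 283.]), array([716., 263.]), array([673., 266.]), array([702., 300.]), array([749., 239.])]
0.1 -15 [567.8  -9.9 277.7] top [array([608., 224.]), array([608., 199.]), array([607., 174.]), array([583., 200.]), array([633., 198.]), array([606., 144.])] side [array([652., 287.]), array([683., 272.]), array([713., 257.]), array([668., 255.]), array([697., 289.]), array([749., 239.])]
0.1 0 [565.5 -10.  295. ] top [array([608., 221.]), array([608., 196.]), array([607., 172.]), array([582., 197.]), array([633., 196.]), array([606., 144.])] side [array([649., 263.]), array([681., 255.]), array([712., 248.]), array([666., 239.]), array([696., 272.]), array([749., 239.])]
```

```bash
python3 -m handwheel '[[0.009,-0.003,-0.054,0],[0.019,-0.007,-0.108,0],[0.028,-0.010,-0.162,0],[0.038,-0.014,-0.217,0],[0.047,-0.017,-0.271,0]]' 1 40 && python3 -m handwheel '[[-0.018,-0.050,0,-4],[-0.036,-0.100,0,-8],[-0.053,-0.150,0,-13],[-0.071,-0.200,0,-17],[-0.089,-0.251,0,-21.3]]' && python3 -c "
from h import *
s=read_state();T=Ro.from_euler('xyz',s['eef_rot']).as_matrix();print(s['eef_pos'],np.degrees(s['eef_rot'][2]),1e-3*T.T@(np.array([440,-14.5,385])-s['eef_pos']))"
```

```text
clock: 3.95
eef_pos: [432.1, 305.4, 386.0]
eef_rot: [-3.138, -0.003, 2.8]
wrist_force: [0.5, 0.5, -0.6]
finger_gap: 21.5
clock: 4.58
eef_pos: [431.7, 37.5, 385.9]
eef_rot: [-3.139, -0.005, -3.109]
wrist_force: [0.9, -0.4, -1.2]
finger_gap: 21.9
[431.72767962  37.47242847 385.87892154] -178.10561542745364 [-0.00655416 -0.05221525  0.00097353]
```

```bash
python3 -m handwheel '[[-0.0065,-0.050,0,0],[-0.0065,-0.052,0.001,0],[-0.0065,-0.052,0.001,0]]' && python3 - <<'E'
from h import *
import cv2
print(read_state()['eef_pos'])
t=cams.camera("top");s=cams.camera("side")
r=lambda im,x,y:cv2.resize(im[y:y+75,x:x+100,::-1],(600,450)[:2],interpolation=cv2.INTER_CUBIC)[:,:400]
a=cv2.resize(t[100:200,265:365,::-1],(400,400),interpolation=cv2.INTER_CUBIC);b=cv2.resize(s[80:180,285:385,::-1],(400,400),interpolation=cv2.INTER_CUBIC)
cv2.imwrite("pics/c3.png",np.hstack([a,b]))
E
```

```text
clock: 4.95
eef_pos: [439.9, -14.1, 384.3]
eef_rot: [-3.139, -0.006, -3.109]
wrist_force: [-0.4, 0.2, -1.0]
finger_gap: 22.0
[439.93781534 -14.05307149 384.33908576]
```

View pics/c3.png

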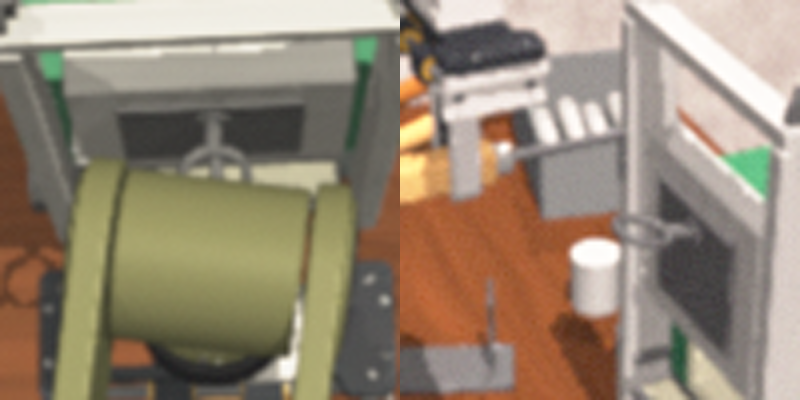

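The top view has the wrist covering the rod. The side view shows the shank level, running from the ferrule at (505,155) toward the ring at (645,228). Move forward above the hole, then lower in steps.

```bash
python3 -m handwheel '[[-0.0175,0,0,0],[-0.0175,0,0.02,0],[-0.0175,0,0.04,0],[-0.0175,0,0.055,0],[-0.0175,0,0.055,0]]' 1 25 && python3 -m handwheel '[[0,0,0.005,0],[0,0,0.010,0],[0,0,0.010,0]]' && python3 -m handwheel '[[0,0,0.004,0],[0,0,0.008,0],[0,0,0.008,0]]'
```

```text
clock: 5.68
eef_pos: [456.9, -12.3, 329.0]
eef_rot: [-3.14, -0.007, -3.106]
wrist_force: [-0.4, -0.6, -1.5]
finger_gap: 21.9
clock: 6.05
eef_pos: [456.8, -12.3, 318.9]
eef_rot: [-3.14, -0.007, -3.106]
wrist_force: [0.2, -1.0, -1.1]
finger_gap: 21.9
clock: 6.42
eef_pos: [456.6, -12.3, 310.6]
eef_rot: [-3.14, -0.008, -3.106]
wrist_force: [0.4, -0.2, -0.8]
finger_gap: 21.9
```

```bash
for i in 1 2 ; do python3 -m handwheel '[[0,0,0.004,0],[0,0,0.008,0],[0,0,0.008,0]]' | grep -E "pos|force"; python3 -c "
from cell import read_state as r
s=r();print(s['wrist_force'],s['moment'])"; done
```

```text
eef_pos: [456.4, -12.3, 302.1]
wrist_force: [0.1, 0.3, -1.7]
[ 0.06138434  0.27611131 -1.68328568] [ 0.00564062  0.05698968 -0.01301855]
eef_pos: [456.1, -12.3, 293.7]
wrist_force: [-0.0, -0.3, -1.4]
[-0.04553359 -0.34553365 -1.44157943] [ 0.03929725  0.04246065 -0.00357649]
```

```bash
python3 - <<'E'
from h import *
import cv2
s=cams.camera("side")
cv2.imwrite("pics/c4.png",cv2.resize(s[100:160,300:380,::-1],(800,600),interpolation=cv2.INTER_CUBIC))
p=read_state()['eef_pos']
for d in((127,4.5,10),(127,4.5,-26),(50,2,10)):print(((proj("side",p+d)-[300,100])*10).round())
E
```

```text
[449. 385.]
[447. 487.]
[212. 440.]
```

View pics/c4.png

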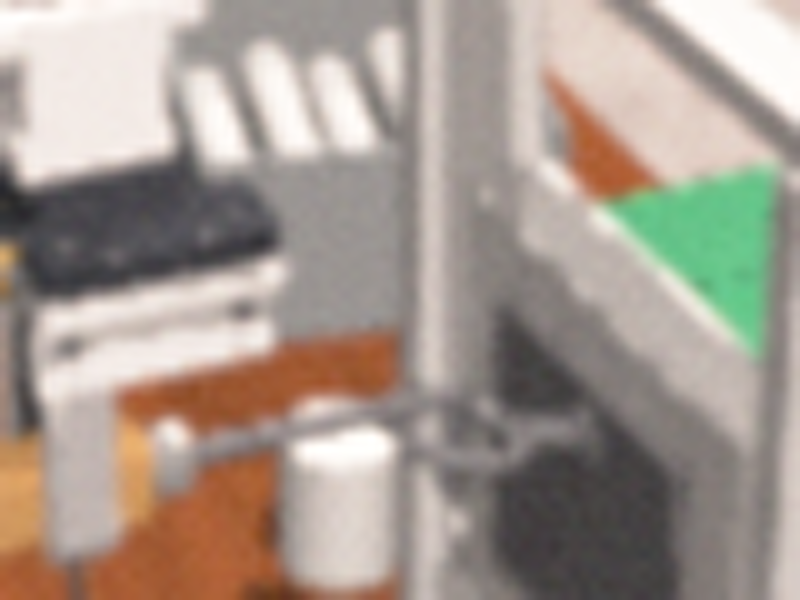

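The ring at (400–510, 400–465) is about 5 px lower than before. The hook is in it and the shank is drawing the door down at about 1 N. Seat the corner against the wire, then draw down toward the catch.

```bash
python3 -m handwheel '[[0.003,0,0,0],[0.006,0,0,0],[0.006,0,0,0]]' | grep -E "pos|force";  python3 -m handwheel '[[0.002,0,0.01,0],[0.003,0,0.02,0],[0.003,0,0.03,0],[0.003,0,0.04,0],[0.003,0,0.05,0]]' | grep -E "pos|force";python3 -m handwheel '[[0,0,0.004,0],[0,0,0.008,0],[0,0,0.01,0],[0,0,0.01,0]]' | grep -E "pos|force"
```

```text
eef_pos: [450.0, -12.6, 294.1]
wrist_force: [-0.7, -0.3, -0.8]
eef_pos: [446.5, -12.8, 243.3]
wrist_force: [0.4, -0.8, -0.2]
eef_pos: [446.4, -12.8, 233.3]
wrist_force: [0.3, -0.7, -0.9]
```

```bash
python3 - <<'E'
from h import *
import cv2
s=cams.camera("side")
cv2.imwrite("pics/c5.png",cv2.resize(s[110:194,288:400,::-1],(800,600),interpolation=cv2.INTER_CUBIC))
p=read_state()['eef_pos']
for d in((127,4.5,10),(127,4.5,-26),(50,2,10)):print(((proj("side",p+d)-[288,110])*800/112).round())
for q in(.1,.035,.025,.015,0):print(q,((proj("side",np.array([632.5,-8,195+1000*q]))-[288,110])*800/112).round())
E
```

```text
[384. 330.]
[383. 399.]
[219. 371.]
0.1 [513. 199.]
0.035 [507. 327.]
0.025 [507. 346.]
0.015 [506. 365.]
0 [505. 393.]
```

View pics/c5.png

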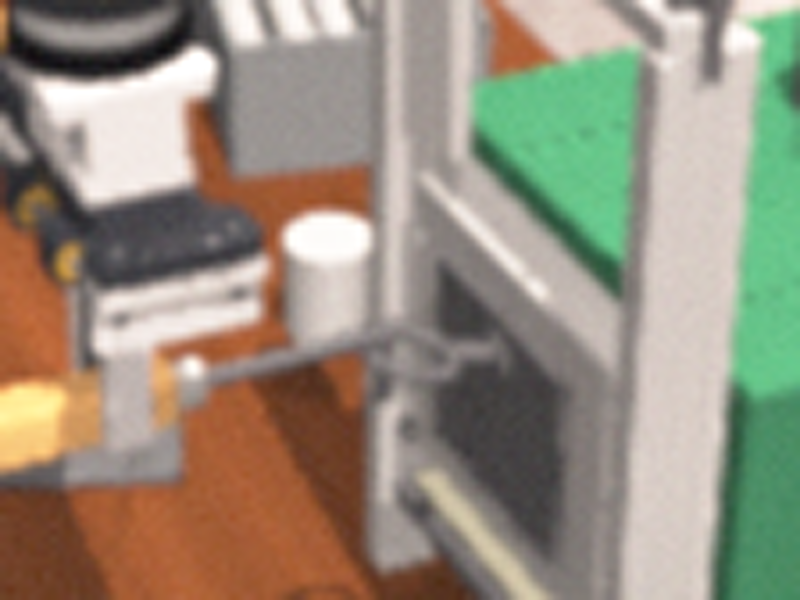

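The rod is hooked in the ring at (385,325), with the door about 23 mm above home. Now ease through the catch.

```bash
f(){ grep -E "pos|force"; python3 -c "
from cell import read_state as r
s=r();print(s['wrist_force'].round(1),s['moment'].round(2))"; }; python3 -m handwheel '[[0,0,0.004,0],[0,0,0.008,0],[0,0,0.008,0]]' 1 40|f; for i in 1 2 3; do  python3 -m handwheel '[[0,0,0.001,0],[0,0,0.002,0],[0,0,0.002,0]]'|f; done
```

```text
eef_pos: [446.2, -12.8, 225.0]
wrist_force: [0.3, 0.1, -1.0]
[ 0.3  0.1 -1. ] [-0.03  0.03  0.07]
eef_pos: [446.2, -12.8, 223.1]
wrist_force: [0.0, 0.5, -0.0]
[ 0.   0.5 -0. ] [ 0.05 -0.15  0.04]
eef_pos: [446.3, -12.8, 221.2]
wrist_force: [-2.0, -0.7, 2.8]
[-2.  -0.7  2.8] [ 0.   -0.12  0.01]
eef_pos: [446.2, -12.8, 219.1]
wrist_force: [-1.7, 0.2, 2.6]
[-1.7  0.2  2.6] [-0.05 -0.09 -0.01]
```

```bash
f(){ grep -E "pos"; python3 -c "
from cell import read_state as r
s=r();print(s['wrist_force'].round(1),s['moment'].round(2))"; }; python3 -m handwheel '[[0,0,0.005,0],[0,0,0.01,0],[-0.001,0,0.015,0],[-0.001,0,0.018,0],[-0.001,0,0.018,0]]'|f;  python3 -m handwheel '[[-0.001,0,0.005,0],[-0.002,0,0.01,0],[-0.003,0,0.015,0],[-0.004,0,0.02,0],[-0.004,0,0.02,0]]'|f
```

```text
eef_pos: [447.0, -12.8, 200.8]
[0.9 1.1 0.1] [ 0.04 -0.16  0.01]
eef_pos: [450.7, -12.7, 180.4]
[-1.4 -0.5  1.5] [ 0.08 -0.09 -0.03]
```

```bash
f(){ grep -E "pos"; python3 -c "
from cell import read_state as r
s=r();print(s['wrist_force'].round(1),s['moment'].round(2))"; }; python3 -m handwheel '[[-0.002,0,0.005,0],[-0.004,0,0.01,0],[-0.006,0,0.015,0],[-0.009,0,0.02,0],[-0.009,0,0.02,0]]'|f;  python3 -m handwheel '[[-0.003,0,0.005,0],[-0.006,0,0.01,0],[-0.009,0,0.015,0],[-0.012,0,0.02,0],[-0.012,0,0.02,0]]'|f;python3 - <<'E'
from h import *
import cv2
s=cams.camera("side")
cv2.imwrite("pics/c6.png",cv2.resize(s[110:194,288:400,::-1],(800,600),interpolation=cv2.INTER_CUBIC))
p=read_state()['eef_pos']
k=lambda x:((proj("side",x)-[288,110])*800/112).round()
print(k(p+[0,0,10]))
for th in(30,40,50):
    c,n=np.cos(np.radians(th)),np.sin(np.radians(th));print(th,k(p+[127*c,4,10+127*n]))
E
```

```text
eef_pos: [459.3, -12.4, 159.7]
[-1.7 -0.6 -1.1] [-0.01  0.21 -0.06]
eef_pos: [470.8, -12.0, 138.8]
[-1.3 -0.9  0. ] [ 0.03  0.08 -0.02]
[169. 563.]
30 [398. 385.]
40 [372. 357.]
50 [338. 334.]
```

View pics/c6.png

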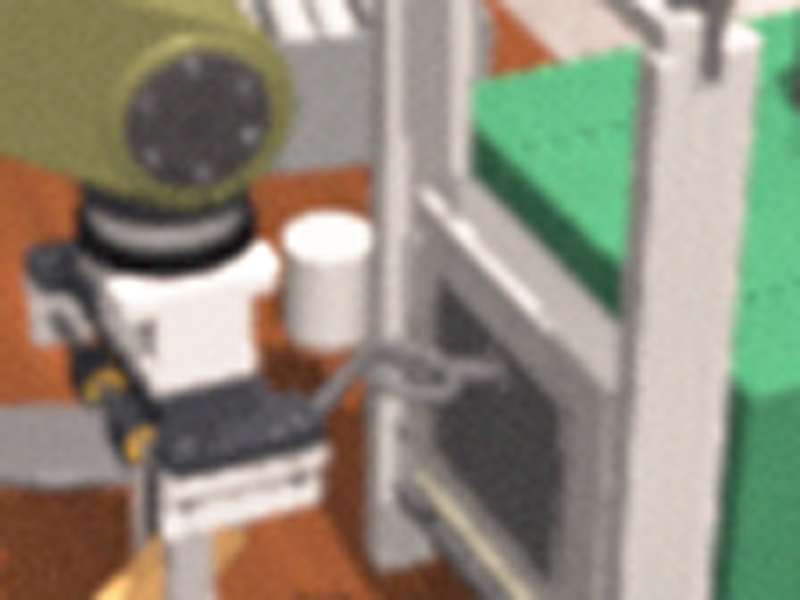

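The rod now rises at about 40° with the bend seated on the ring's wire at (370,350), and the door is about 12 mm from home at the catch. Continue to about 60°, then grip hard.

```bash
f(){ grep -E "pos"; python3 -c "
from cell import read_state as r
s=r();print(s['wrist_force'].round(1),s['moment'].round(2))"; }; python3 -m handwheel '[[-0.007,0,0.006,0],[-0.014,0,0.012,0],[-0.021,0,0.017,0],[-0.028,0,0.021,0],[-0.033,0,0.025,0]]'|f;  python3 -m handwheel '[[0,0,0,0],[0,0,0,0]]' 1 60|f; for i in 1 2 3; do python3 -m handwheel '[[0,0,0.001,0],[0,0,0.002,0],[0,0,0.002,0]]'|f; done
```

```text
eef_pos: [503.6, -10.8, 112.8]
[-4.9 -0.3  3.6] [0.   0.15 0.03]
eef_pos: [503.8, -10.8, 112.4]
[-4.9  0.1  4.1] [ 0.05  0.19 -0.  ]
eef_pos: [503.7, -10.7, 110.0]
[-6.7 -0.1  2.4] [0.04 0.29 0.04]
eef_pos: [503.4, -10.7, 107.3]
[-5.4 -0.1  1.8] [-0.02  0.36  0.02]
eef_pos: [503.1, -10.7, 104.5]
[-4.8 -0.3 -2. ] [0.03 0.38 0.03]
```

```bash
f(){ grep -E "pos"; python3 -c "
from cell import read_state as r
s=r();print(s['wrist_force'].round(1),s['moment'].round(2))"; }; for i in 1 2 3 4; do python3 -m handwheel '[[0.001,0,0,0],[0.003,0,0,0],[0.003,0,0,0]]'|f; done
```

```text
eef_pos: [500.1, -10.8, 104.6]
[ 0.4 -0.9 -1.3] [0.04 0.02 0.01]
eef_pos: [497.0, -10.9, 104.7]
[ 0.9  0.4 -1.2] [0.08 0.02 0.03]
eef_pos: [493.9, -11.0, 104.8]
[-1.  -0.6 -1. ] [ 0.03 -0.01 -0.01]
eef_pos: [490.8, -11.2, 104.8]
[-0.1  0.7 -1.7] [0.06 0.04 0.03]
```

```bash
python3 - <<'E'
from h import *
import cv2
s=cams.camera("side")
cv2.imwrite("pics/c7.png",cv2.resize(s[120:195,290:390,::-1],(800,600),interpolation=cv2.INTER_CUBIC))
p=read_state()['eef_pos']
k=lambda x:((proj("side",x)-[290,120])*8).round()
for th in(40,50,60,70):
    c,n=np.cos(np.radians(th)),np.sin(np.radians(th));b=p+[0,0,10];print(th,k(b+[45*c,1.5,45*n]),k(b+[127*c,4,127*n]),k(b+[127*c+36*n,4,127*n-36*c]))
for q in(0,.005,.01,.015): print(q,k(np.array([632.5,-8,195+1000*q])))
E
```

```text
40 [301. 526.] [446. 380.] [498. 424.]
50 [287. 518.] [410. 356.] [473. 389.]
60 [272. 513.] [367. 338.] [440. 360.]
70 [255. 510.] [318. 329.] [399. 337.]
0 [549. 360.]
0.005 [550. 350.]
0.01 [550. 339.]
0.015 [550. 329.]
```

View pics/c7.png

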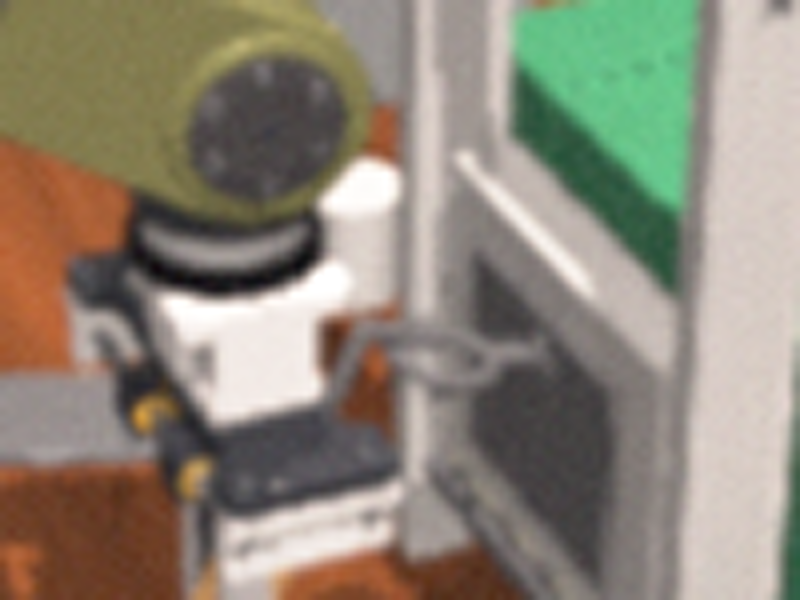

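The bend at (362,328) is still over the ring's front arc, with the rod at about 60° and the corner some 9 mm short of the wire. The door is nearly down. Go forward onto the corner, then pull down and back along the rod's axis.

```bash
cat > f.sh <<'E'
grep -E "pos"; python3 -c "
from cell import read_state as r
s=r();print(s['clock'],s['wrist_force'].round(1),s['moment'].round(2))"
E
chmod +x f.sh; python3 -m handwheel '[[-0.003,0,0,0],[-0.006,0,0,0],[-0.006,0,0,0]]'|./f.sh; for i in 1 2 3 4; do python3 -m handwheel '[[0.0005,0,0.001,0],[0.001,0,0.002,0],[0.001,0,0.002,0]]'|./f.sh; done
```

```text
eef_pos: [497.1, -10.9, 104.7]
16.75 [ 0.3  0.2 -2.3] [-0.    0.02 -0.02]
eef_pos: [495.9, -10.9, 102.6]
17.125 [ 0.   0.  -1.8] [-0.02  0.02 -0.02]
eef_pos: [494.8, -11.0, 100.6]
17.5 [ 0.8  0.2 -1. ] [ 0.01 -0.01 -0.03]
eef_pos: [493.7, -11.0, 98.5]
17.875 [ 0.3 -0.3 -2.1] [0.03 0.01 0.02]
eef_pos: [493.6, -11.1, 97.3]
18.25 [3.7 0.1 5.6] [ 0.07 -0.69 -0.01]
```

```bash
for i in 1 2; do python3 -m handwheel '[[0,0,0.0012,0],[0,0,0.0012,0]]'|./f.sh; done
```

```text
eef_pos: [494.4, -11.2, 96.8]
18.5 [2.2 0.1 4.8] [ 0.04 -0.58  0.  ]
eef_pos: [495.2, -11.2, 96.4]
18.75 [3.  0.6 4.5] [ 0.03 -0.53 -0.02]
```

```bash
for i in 1 2 3; do python3 -m handwheel '[[0.0006,0,0.0015,0],[0.0006,0,0.0016,0]]'|./f.sh; done
```

```text
eef_pos: [495.7, -11.3, 95.9]
19.0 [ 1.6 -0.6  8.4] [ 0.04 -0.74  0.06]
eef_pos: [496.3, -11.4, 95.6]
19.25 [-0.4  0.9  9.3] [ 0.14 -0.76  0.05]
eef_pos: [496.9, -11.4, 95.3]
19.5 [1.1 1.  9.8] [ 0.11 -0.8   0.03]
```

```bash
python3 -m handwheel '[[0.0005,0,0.0008,0],[0.0005,0,0.0009,0],[0.0005,0,0.0009,0]]'|./f.sh; python3 - <<'E'
from h import *
import cv2
s=cams.camera("side");cv2.imwrite("pics/s8.png",s[:,:,::-1])
o=cv2.imread("pics/side0.png")
cv2.imwrite("pics/c8.png",cv2.resize(s[125:200,310:410,::-1],(800,600),interpolation=cv2.INTER_CUBIC))
a=np.radians(1.8);ux=np.array([np.cos(a),np.sin(a),0]);uy=np.array([-ux[1],ux[0],0])
k=lambda x:((proj("side",x)-[310,125])*8).round()
# door bottom edge? ring nominal 195 ; stem base at various q
for q in(0,5,10,15): print(q,k(np.array([632.5,-8,195+q])))
s=read_state();print(s['wrist_force'])
E
```

```text
eef_pos: [497.2, -11.5, 95.2]
19.875 [0.1 0.5 6.7] [ 0.04 -0.59  0.05]
0 [389. 320.]
5 [390. 310.]
10 [390. 299.]
15 [390. 289.]
[1.20776191 0.46379407 6.43540646]
```

View pics/c8.png

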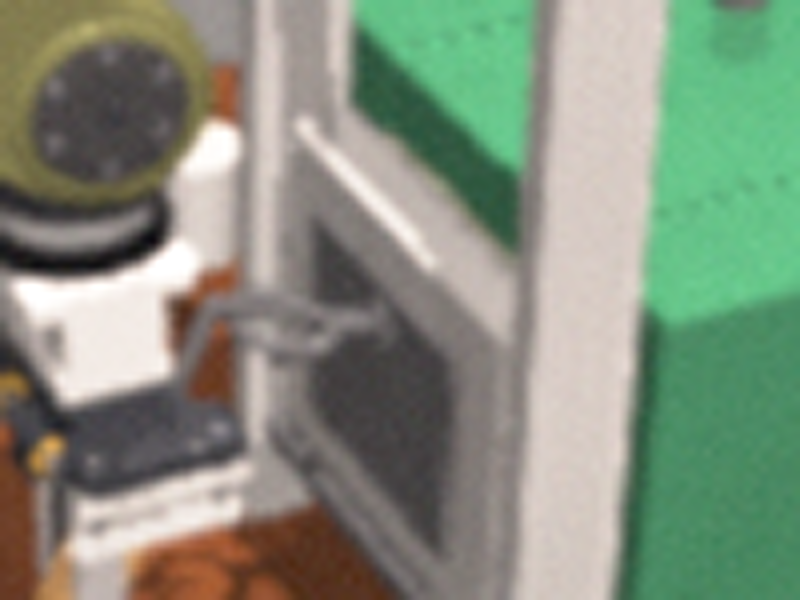

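The stem base is at (385,318), which corresponds to a door height of 0–1 mm, and the sill gap has gone, so the door is home. Now hold about 10 N on the ring, which is tool Fz of about 8.6 plus the rod's weight.

```bash
for i in 1 2 3; do python3 -m handwheel '[[0.0004,0,0.0012,0],[0.0004,0,0.0012,0],[0.0004,0,0.0012,0],[0.0004,0,0.0012,0]]'|./f.sh; done
```

```text
eef_pos: [497.7, -11.5, 95.0]
20.425 [-0.   0.5  6.5] [ 0.09 -0.55  0.06]
eef_pos: [498.2, -11.6, 94.7]
20.925 [-0.  -0.4  7.3] [ 0.09 -0.51  0.03]
eef_pos: [498.7, -11.6, 94.4]
21.425 [-0.6  0.9  6.8] [ 0.07 -0.55  0.03]
```

```bash
for i in 1 2 3 4; do python3 -m handwheel '[[0.0006,0,0.0014,0],[0.0006,0,0.0015,0],[0.0006,0,0.0015,0],[0.0006,0,0.0015,0]]'|./f.sh; done
```

```text
eef_pos: [499.2, -11.7, 94.1]
21.925 [0.3 0.9 8.9] [ 0.07 -0.69  0.04]
eef_pos: [499.7, -11.7, 93.8]
22.425 [0.1 1.1 9.3] [ 0.08 -0.67  0.05]
eef_pos: [500.3, -11.8, 93.6]
22.925 [-0.3  1.1  9.1] [ 0.11 -0.69  0.01]
eef_pos: [500.8, -11.9, 93.3]
23.425 [-0.4  1.4  8.3] [ 0.07 -0.67  0.05]
```

About 10 N has been held on the ring for over 2 s with the door on its stop. Now unhook straight up, gently.

```bash
python3 -m handwheel '[[0,0,-0.003,0],[0,0,-0.006,0],[0,0,-0.006,0]]'|./f.sh; python3 -m handwheel '[[0,0,-0.008,0],[0.001,0,-0.016,0],[0.002,0,-0.02,0],[0.002,0,-0.02,0]]'|./f.sh;python3 -m handwheel '[[0,0,-0.01,0],[0.00,0,-0.02,0],[0.00,0,-0.03,0],[0.00,0,-0.03,0]]'|./f.sh
```

```text
eef_pos: [500.5, -11.9, 99.3]
23.8 [ 0.  -0.2 -2. ] [0.06 0.04 0.  ]
eef_pos: [498.1, -11.9, 119.6]
24.3 [-0.3  0.6 -1.4] [0.01 0.04 0.01]
eef_pos: [497.8, -11.8, 150.6]
24.8 [-0.2 -1.  -1.6] [ 0.    0.03 -0.02]
```

```bash
python3 -m handwheel '[[0.01,0,-0.01,0],[0.025,0,-0.02,0],[0.05,0,-0.03,0],[0.1,0,-0.06,0],[0.11,0,-0.09,0]]'|./f.sh; python3 - <<'E'
from h import *
import cv2
s=cams.camera("side");cv2.imwrite("pics/s9.png",s[:,:,::-1])
o=cv2.imread("pics/s8.png")[:,:,::-1]
# door shift vs loaded picture: dark pane + right door frame patch
t=np.ascontiguousarray(o[155:190,350:372]);r=cv2.matchTemplate(s[145:200,345:377],t,cv2.TM_CCOEFF_NORMED);_,v,_,l=cv2.minMaxLoc(r);print(v,l,"(5,10)=unmoved",r[9:12,5].round(3))
p=read_state()['eef_pos']
cv2.imwrite("pics/c9.png",cv2.resize(s[60:210,240:440,::-1],(800,600),interpolation=cv2.INTER_CUBIC))
E
```

```text
eef_pos: [382.9, -15.2, 238.5]
25.425 [-0.  -0.4 -0.8] [0.06 0.02 0.04]
0.9962718486785889 (5, 10) (5,10)=unmoved [0.965 0.996 0.964]
```

View pics/c9.png

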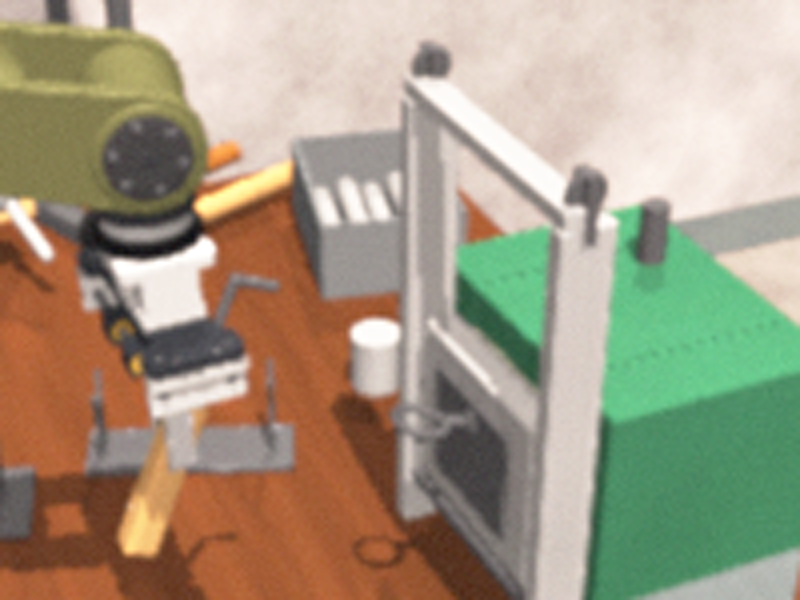

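The rod is free of the ring, still rising at about 60–65° (bend at (238,285), handle end at (140,545)). The door has not moved: the template match against the loaded view shows zero shift. That is 12 pictures viewed, so the rest is by numbers. Carry the rod back over the rest.

```bash
python3 - <<'E'
from h import *
p=read_state()['eef_pos']+[0,0,10]
for th in(55,60,65,70,75):
    c,n=np.cos(np.radians(th)),np.sin(np.radians(th));k=lambda x:((proj("side",x)-[240,60])*4).round()
    print(th,k(p+[127*c,4,127*n]),k(p-[104*c,4,104*n]))
E
python3 -m handwheel '[[-0.009,0.057,0,4],[-0.017,0.114,0,8],[-0.026,0.17,0,12],[-0.034,0.227,0,16],[-0.043,0.284,0,20]]' 1 40 | ./f.sh; python3 -c "
from h import *
s=read_state();T=Ro.from_euler('xyz',s['eef_rot']).as_matrix();print(s['eef_pos'],np.degrees(s['eef_rot'][2]),T.T@(np.array([423,326.6,230])-s['eef_pos']))"
```

```text
55 [260. 287.] [107. 546.]
60 [247. 283.] [117. 548.]
65 [233. 279.] [128. 550.]
70 [219. 277.] [139. 551.]
75 [204. 275.] [150. 551.]
eef_pos: [416.6, 271.8, 241.9]
26.1 [ 0.5 -0.8 -0.4] [ 0.    0.03 -0.03]
[416.60239291 271.84865586 241.86628812] 161.92348351098397 [11.27829216 53.97708017 11.77806427]
```

```bash
python3 -m handwheel '[[0.011,0.05,0,1.5],[0.011,0.054,0.012,1.5],[0.011,0.054,0.012,1.5]]' | ./f.sh; python3 - <<'E'
from h import *
s=read_state();T=Ro.from_euler('xyz',s['eef_rot']).as_matrix();print(s['eef_pos'],np.degrees(s['eef_rot'][2]),T.T@(np.array([423,326.6,150])-s['eef_pos']))
for th in range(65,-1,-10):
    t=np.radians(th);c,n=np.cos(t),np.sin(t);print(th,"rest x,z of TCP",round(-65+89*c-13*n,1),round(62+89*n+13*c-10,1))
E
```

```text
eef_pos: [422.7, 325.9, 228.4]
26.475 [-0.  -0.2 -0.6] [0.   0.06 0.05]
[422.68538724 325.87691311 228.36816527] 160.4703053743611 [ 2.30650707  0.52051468 78.33645545]
65 rest x,z of TCP -39.2 138.2
55 rest x,z of TCP -24.6 132.4
45 rest x,z of TCP -11.3 124.1
35 rest x,z of TCP 0.4 113.7
25 rest x,z of TCP 10.2 101.4
15 rest x,z of TCP 17.6 87.6
5 rest x,z of TCP 22.5 72.7
```

```bash
python3 -m handwheel '[[0.002,0.0005,0.03,0],[0.002,0.0005,0.06,0],[0.002,0.0005,0.082,0],[0.002,0.0005,0.082,0]]' 1 20 | ./f.sh; python3 -m handwheel '[[0,0,0.004,0],[0,0,0.009,0],[0,0,0.012,0],[0,0,0.012,0]]' | ./f.sh
```

```text
eef_pos: [423.4, 324.9, 145.9]
26.975 [-0.2 -0.2 -0.5] [-0.01  0.03 -0.02]
eef_pos: [426.1, 324.3, 137.4]
27.475 [ 3.7 -7.4 21.9] [-1.92 -0.78  0.14]
```

Contact came early, with sideways force. Back up and measure the handle with the wrist camera.

```bash
python3 -m handwheel '[[0,0,-0.01,0],[0,0,-0.025,0],[0,0,-0.03,0],[0,0,-0.03,0]]' 1 40| ./f.sh; cat > m.py <<'E'
from h import *
import cv2
np.set_printoptions(precision=1,suppress=True)
s=read_state();c=cams.get_calibration("wrist");print(s['eef_pos'])
for n in("wrist","side","top"):
    im=cams.camera(n);cv2.imwrite(f"pics/m_{n}.png",im[:,:,::-1])
    h=cv2.cvtColor(im,cv2.COLOR_RGB2HSV);m=cv2.inRange(h,(12,60,110),(32,220,255))
    k,l,st,ce=cv2.connectedComponentsWithStats(m)
    for i in np.argsort(-st[1:,4])[:5]+1:
        p=np.argwhere(l==i)[:,::-1].astype(np.float32)
        if len(p)>40:print(n,st[i],cv2.boxPoints(cv2.minAreaRect(p)).round().tolist())
T=Ro.from_euler('xyz',s['eef_rot']).as_matrix()
f=200/np.tan(np.radians(c["vertical_fov"]/2))
def pw(X):
    q=np.array(c["R"])@X+np.array(c["t"]);return np.round([c["cx"]+f*q[0]/q[2],c["cy"]+f*q[1]/q[2]])
for th in(45,55,65,75):
    t=np.radians(th);g=s['eef_pos']+[0,0,10];u=-T[:,0]*np.cos(t)+np.array([0,0,np.sin(t)])
    print(th,"tail px wrist",pw(g-104*u),"side",proj("side",g-104*u),"ferrule side",proj("side",g+26*u),"bend side",proj("side",g+127*u))
E
python3 m.py
```

```text
eef_pos: [425.0, 324.5, 167.6]
27.975 [-1.   0.4 -0.6] [ 0.05  0.01 -0.02]
[425.  324.5 167.6]
wrist [ 292  143   51  164 6701] [[292.0, 143.0], [342.0, 143.0], [342.0, 306.0], [292.0, 306.0]]
wrist [ 101  376  390   19 5121] [[101.0, 376.0], [490.0, 376.0], [490.0, 394.0], [101.0, 394.0]]
wrist [258 291  15  69 577] [[256.0, 359.0], [260.0, 291.0], [273.0, 291.0], [268.0, 359.0]]
wrist [363 291  14  69 555] [[362.0, 291.0], [374.0, 291.0], [378.0, 359.0], [366.0, 359.0]]
side [   34     3   176   241 13003] [[13.0, 35.0], [153.0, -26.0], [251.0, 200.0], [112.0, 261.0]]
side [ 175    0  103   82 4468] [[175.0, 0.0], [277.0, 0.0], [277.0, 81.0], [175.0, 81.0]]
side [ 126  238   84   55 2791] [[123.0, 246.0], [208.0, 238.0], [213.0, 287.0], [128.0, 295.0]]
side [298 273  83  28 805] [[297.0, 289.0], [379.0, 272.0], [381.0, 283.0], [300.0, 300.0]]
side [443 367  30  32 570] [[441.0, 373.0], [458.0, 364.0], [473.0, 394.0], [456.0, 403.0]]
top [  157   225   148   175 13105] [[102.0, 274.0], [193.0, 217.0], [305.0, 395.0], [214.0, 452.0]]
top [ 127  172   71   77 2182] [[121.0, 203.0], [175.0, 170.0], [203.0, 216.0], [149.0, 249.0]]
top [   0  330   35   70 1859] [[-0.0, 330.0], [34.0, 330.0], [34.0, 399.0], [0.0, 399.0]]
top [   0  263   41   33 1192] [[-0.0, 263.0], [40.0, 263.0], [40.0, 295.0], [0.0, 295.0]]
top [ 298  348   70   52 1017] [[298.0, 363.0], [332.0, 334.0], [369.0, 379.0], [335.0, 408.0]]
45 tail px wrist [317. 109.] side [250.7 151.3] ferrule side [273.  128.4] bend side [291.6 109.4]
55 tail px wrist [317. 128.] side [254.7 153.8] ferrule side [272.  127.8] bend side [286.5 106. ]
65 tail px wrist [317. 149.] side [259.1 155.6] ferrule side [270.9 127.3] bend side [280.8 103.4]
75 tail px wrist [317. 169.] side [263.8 156.7] ferrule side [269.7 127. ] bend side [274.7 101.8]
```

The handle is laterally centred between the pads (wrist columns 292–342, mid 317). The rod is steeper than thought, about 70°, so its end face must have landed on the rear post. Approach further back so that the underside bears on the post.

```bash
python3 -m handwheel '[[0.026,0.0015,0,0],[0.026,0.0015,0.02,0],[0.026,0.0015,0.04,0],[0.026,0.0015,0.048,0],[0.026,0.0015,0.048,0]]' 1 15| ./f.sh; for i in 1 2 3; do python3 -m handwheel '[[0,0,0.002,0],[0,0,0.004,0],[0,0,0.004,0]]' | ./f.sh; done
```

```text
eef_pos: [402.5, 334.1, 117.7]
28.75 [-0.2  1.1  0.2] [ 0.04  0.05 -0.06]
eef_pos: [402.6, 334.1, 113.8]
29.125 [ 0.4 -0.4 -0.7] [-0.01 -0.01 -0.01]
eef_pos: [402.7, 334.0, 109.6]
29.5 [-0.  -0.3 -1.4] [0.07 0.08 0.02]
eef_pos: [402.8, 333.9, 105.4]
29.875 [ 0.  -0.1 -1.2] [0.04 0.03 0.  ]
```

```bash
python3 -m handwheel '[[-0.005,0,-0.001,0],[-0.01,0,-0.003,0],[-0.014,0,-0.004,0],[-0.014,0,-0.004,0]]' 1 15| ./f.sh; python3 -m handwheel '[[-0.004,0,0,0],[-0.008,0,0.00,0],[-0.013,0,0.001,0],[-0.013,0,0.001,0]]' | ./f.sh;  python3 -m handwheel '[[-0.004,0,0,0],[-0.008,0,0.00,0],[-0.013,0,0.003,0],[-0.013,0,0.003,0]]' | ./f.sh; python3 m.py | grep -E "wrist"
```

```text
eef_pos: [416.2, 329.1, 110.1]
30.375 [-1.6 -1.   0.3] [0.03 0.37 0.05]
eef_pos: [429.0, 324.6, 109.5]
30.875 [-0.5 -0.4 -0.9] [0.04 0.11 0.01]
eef_pos: [441.8, 319.9, 106.8]
31.375 [ 0.6 -0.1 -1.2] [ 0.01  0.05 -0.04]
wrist [ 292   97   51  210 9062] [[292.0, 97.0], [342.0, 97.0], [342.0, 306.0], [292.0, 306.0]]
wrist [ 100  376  393   20 5097] [[100.0, 394.0], [100.0, 375.0], [492.0, 376.0], [492.0, 395.0]]
wrist [258 291  14  69 566] [[256.0, 359.0], [260.0, 291.0], [272.0, 291.0], [268.0, 359.0]]
wrist [363 291  15  69 556] [[362.0, 291.0], [374.0, 291.0], [379.0, 359.0], [367.0, 359.0]]
45 tail px wrist [317. 109.] side [257.1 164.5] ferrule side [279.1 142.6] bend side [297.4 124.5]
55 tail px wrist [317. 128.] side [261.  166.8] ferrule side [278.1 142. ] bend side [292.5 121.2]
65 tail px wrist [317. 149.] side [265.3 168.5] ferrule side [277.  141.5] bend side [286.9 118.8]
75 tail px wrist [317. 169.] side [269.8 169.6] ferrule side [275.8 141.2] bend side [281.  117.2]
```

```bash
python3 -m handwheel '[[-0.004,0,0.002,0],[-0.008,0,0.004,0],[-0.0125,0,0.007,0],[-0.0125,0,0.008,0]]' | ./f.sh; python3 -m handwheel '[[-0.004,0,0.003,0],[-0.008,0,0.006,0],[-0.012,0,0.009,0],[-0.012,0,0.01,0]]' | ./f.sh;  python3 -m handwheel '[[-0.004,0,0.004,0],[-0.008,0,0.008,0],[-0.011,0,0.012,0],[-0.011,0,0.013,0]]' | ./f.sh; python3 m.py | grep -E "wrist \[ 29|tail"
```

```text
eef_pos: [454.0, 315.6, 99.2]
32.025 [ 0.9 -0.1  0.4] [0.08 0.25 0.01]
eef_pos: [466.0, 311.3, 89.5]
32.525 [-0.1 -0.4  1.2] [ 0.06  0.18 -0.03]
eef_pos: [477.1, 307.3, 76.6]
33.025 [ 1.3 -0.6  0.4] [-0.01  0.16  0.01]
45 tail px wrist [317. 109.] side [267.6 170.7] ferrule side [289.7 149.3] bend side [308.1 131.6]
55 tail px wrist [317. 128.] side [271.4 172.9] ferrule side [288.8 148.7] bend side [303.3 128.4]
65 tail px wrist [317. 149.] side [275.6 174.6] ferrule side [287.7 148.2] bend side [297.9 126. ]
75 tail px wrist [317. 169.] side [280.  175.7] ferrule side [286.5 147.9] bend side [292.  124.4]
```

```bash
python3 -m handwheel '[[-0.003,0,0.004,0],[-0.005,0,0.007,0],[-0.0055,0,0.009,0],[-0.0055,0,0.009,0]]' | ./f.sh; python3 -m handwheel '[[0,0,0.002,0],[0,0,0.003,0],[0,0,0.003,0]]' | ./f.sh; python3 m.py | sed -n 1,4p; python3 - <<'E'
from h import *
import cv2
s=cv2.imread("pics/m_side.png");o=cv2.imread("pics/side0.png")
for (n,y0,y1,x0,x1) in(("rod front",150,166,298,326),("handle rear",148,164,256,282)):
    t=o[y0:y1,x0:x1];r=cv2.matchTemplate(s[y0-12:y1+12,x0-12:x1+12],t,cv2.TM_CCOEFF_NORMED);_,v,_,l=cv2.minMaxLoc(r);print(n,round(v,3),l[0]-12,l[1]-12)
E
```

```text
eef_pos: [482.4, 305.5, 67.9]
33.675 [-0.2  0.3 -1. ] [0.04 0.05 0.04]
eef_pos: [482.4, 305.4, 64.8]
34.05 [-0.6 -0.1  0.2] [ 0.05  0.06 -0.07]
[482.4 305.4  64.8]
wrist [  260    18   148   289 18817] [[260.0, 18.0], [407.0, 18.0], [407.0, 306.0], [260.0, 306.0]]
wrist [ 101  376  393   19 5105] [[101.0, 394.0], [101.0, 376.0], [493.0, 376.0], [493.0, 394.0]]
wrist [258 291  14  69 561] [[256.0, 359.0], [260.0, 291.0], [272.0, 291.0], [268.0, 359.0]]
rod front 0.758 0 -4
handle rear 0.715 -2 0
```

```bash
python3 -m handwheel '[[0,0,0,0],[0,0,0,0],[0,0,0.0005,0]]' 1 3 | ./f.sh; python3 -m handwheel '[[0,0,0,0],[0,0,0,0],[0,0,0,0],[0,0,0,0]]' 0.6 | ./f.sh; cat > k.py <<'E'
from h import *
import cv2
s=cams.camera("side")[:,:,::-1];cv2.imwrite("pics/k_side.png",s);s=cv2.imread("pics/k_side.png");o=cv2.imread("pics/side0.png");print(read_state()['finger_gap'])
for (n,y0,y1,x0,x1) in(("rod front",150,166,298,326),("handle rear",148,164,256,282),("hammer",265,300,295,395),("screwdriver",270,305,410,430),("bar",138,160,325,340)):
    t=o[y0:y1,x0:x1];r=cv2.matchTemplate(s[y0-12:y1+12,x0-12:x1+12],t,cv2.TM_CCOEFF_NORMED);_,v,_,l=cv2.minMaxLoc(r);print(n,round(v,3),l[0]-12,l[1]-12)
E
python3 k.py
```

```text
eef_pos: [482.4, 305.4, 64.3]
34.575 [-0.1 -0.4 -1.7] [ 0.04  0.04 -0.  ]
eef_pos: [482.5, 305.5, 64.4]
35.075 [-0.2  0.5 -0.3] [0.   0.07 0.01]
37.80552752347827
rod front 0.958 0 0
handle rear 0.748 -1 0
hammer 0.997 0 0
screwdriver 0.997 0 0
bar 0.998 0 0
```

```bash
python3 -m handwheel '[[0,0,0,0],[0,0,0,0],[0,0,0,0],[0,0,0,0],[0,0,0,0]]' 0 | ./f.sh; python3 -m handwheel '[[0,0,0,0],[0,0,0,0],[0,0,-0.03,0],[0,0,-0.08,0],[0,0,-0.14,0]]' 0| ./f.sh; python3 -m handwheel '[[0.03,0.03,-0.05,0],[0.06,0.06,-0.08,0],[0.1,0.1,-0.08,0],[0.13,0.13,-0.08,0],[0.13,0.13,-0.08,0]]' | ./f.sh;  python3 k.py; python3 - <<'E'
import cv2,numpy as np
s=cv2.imread("pics/k_side.png");o=cv2.imread("pics/s8.png")
t=o[155:190,350:372];r=cv2.matchTemplate(s[145:200,345:377],t,cv2.TM_CCOEFF_NORMED);print("door",r.max().round(3),np.unravel_index(r.argmax(),r.shape),"(10,5)=home")
E
```

```text
eef_pos: [482.5, 305.4, 64.4]
35.75 [-0.4  0.3 -0.1] [0.01 0.04 0.02]
eef_pos: [477.0, 306.3, 205.2]
36.375 [0.3 0.2 0.7] [0.03 0.01 0.05]
eef_pos: [394.3, 475.2, 280.4]
37.0 [ 0.5 -0.1 -0.3] [-0.   -0.01 -0.04]
94.00162444552832
rod front 0.959 0 0
handle rear 0.982 0 0
hammer 0.997 0 0
screwdriver 0.997 0 0
bar 0.998 0 0
door 0.996 (np.int64(10), np.int64(5)) (10,5)=home
```

```bash
python3 -c "
from cell import manip
print(manip.sign_off())"
```

```text
the job is handed in; nothing more can be done
None
```

The oven door is shut and bedded, the rod is back in both notches of the smaller rest with its hook down, and the job is handed in at about 37 s.

**What I did:** I took the rod and hooked the ring with it level, because the moves allowed no tilt. I drew the door to the catch and let the rod swing up in the grip to about 60°. Then I pulled through the catch to the stop. After unhooking straight up, I levelled the rod against the rear post and released it.

**Last checks:**
- **Door:** in the side view it had not shifted from its loaded, home position, and the sill gap was closed.
- **Rod and bench:** the rod sits at its original spot (0 px shift at both ends). The hammer, screwdriver and bar stock also show 0 px shift.
- **Gripper:** it is open and clear of everything.

**Pull on the ring:** about 10 N was held for about 2 s, after about 1.5 s at roughly 8 N. These figures add the rod's 1.3 N weight to readings with about 1 N of noise.

**What went wrong or stays uncertain:**
- The pull peaked at about 11.2 N just before the hold. That is under the 12 N limit, but by less than the sensor noise, and I only read the force at the end of each move.
- While swinging up, the rod pushed forward on the ring with about 7 N before I eased it back.
- My first try at laying the rod down put its end on the rear post with about 23 N. I backed off, approached from further back, and it then went in cleanly.

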